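# Unlock and flip the grinder's locking toggle

### The job

Switch on the glass grinder: on the switch box with the red-capped locking toggle, pull the bat outward out of its lock, flip it over from the white-dot side to the green-dot side, let it draw back fully into its lock there, and let go. Leave the blue-capped toggle as it is.

Things in the scene. Friction and masses are not known exactly. Their poses are not given: they have to be found in the camera images.
- red_box: Grey switch box of the red-capped toggle, 110 (x) x 90 (y) x 45 mm high, screwed down, turned up to 0.6 rad from facing ahead. Origin: centre of its underside; z up; x points from white dot (off) to green dot (on). The bat turns about an axis parallel to y, 40 mm above the origin. Steel lock gates beside the stem (within 14 mm in y) rise to 68 mm above the underside.
- red_cap (a point): Centre of the red ball cap (22 mm diameter) on the end of the bat's 8 mm steel stem. Moves with the bat; 72 mm from the turning axis when seated, more when pulled out. Its z points outward along the stem, its y lies along the turning axis. At the start the bat leans 0.5 rad (29 deg) from upright towards the white dot.
- red_swing (a joint): Turn of the red bat, rad: 0 = leaning 0.5 rad to the white dot (start), 0.5 = upright, 1.0 = leaning 0.5 rad to the green dot (on, the end stop). Turns freely (little friction) once pulled out; locked otherwise, within about 0.1 rad of either end.
- red_pull (a joint): How far the red bat is drawn out along its own stem, m: 0 = seated in its lock, 0.020 = stop. It must be out about 6 mm or more, all the way through the flip, to pass the gates. A spring draws it back: about 2 N at 0, 4 N at the stop.
- blue_swing (a joint): Turn of the bat with the blue cap on the other, otherwise identical switch box, rad; it stands beside the red one, 180 mm or more away between centres, to the left or the right. 0 = white-dot side (start, and to be left so).
There are look-alikes about, which are no part of the job. Leave any orange look-alike of the part that bears blue_swing alone. Leave any purple look-alike of the red_box alone.

How it is judged:
On the way:
1. the red bat is pulled out of its lock while still on the white-dot side (value of joint red_pull above 0.004 m and value of joint red_swing below 0.35 rad).
At the end, for the whole second after the job is handed in: The red bat leans to the green dot (red_swing above 0.85 rad), is drawn back into its lock (red_pull below 3 mm), and the blue bat is still on its white-dot side (blue_swing below 0.2 rad) (value of joint red_swing above 0.85 rad and value of joint red_pull below 0.003 m and value of joint blue_swing below 0.2 rad); the robot touches nothing.
It fails at once if the blue-capped toggle is flipped (value of joint blue_swing above 0.2 rad).
It also fails if it takes over 34 s, if anything falls off the work surface, if the arm or the gripper's body presses on something with over 40 N, if the wrist force passes 120 N, or if a joint passes its speed limit or range.

### The arm

A 6-joint arm with a two-finger parallel gripper is mounted at the origin on the work surface. World frame = base frame: x ahead of the robot, y to its left, z up, the work surface at z = 0. Lengths are in m, angles in rad, forces in N, time in s.
With the tool pointing down it reaches from about 0.275 to 0.875 m from the base axis. Payload 12.5 kg.
Tool frame: the origin (TCP) lies at the very end of the fingers, on their centre line; the grasp point (between the pads) lies 19 mm behind it; z points along the fingers, y is the line along which they close (so a half turn about z gives the same grasp; the last joint's range is limited). The gripper opens to 85 mm and grips with 20 to 120 N. Pads are 22 mm wide; open, the fingers measure 114 mm over their backs; the gripper's body (76 mm by 85 mm) begins 54 mm behind the grasp point. The pads swing forward as they close: fully open they stand 13 mm farther back than shut.
Start: joints at [1.233, 0.351, 1.652, -0, 1.139, -0.085], TCP at [0.138, 0.533, 0.231] pointing down, gripper open.
Joint ranges: [-2.75, 2.75], [-0.79, 2.1], [0.01, 2.65], [-1.57, 4.71], [0.07, 3.14], [-2.87, 2.87]. Speed limits (rad/s): [2.22, 2.22, 2.79, 3.14, 3.14, 3.14].

### API

Orientations are given as a 3x3 rotation matrix whose columns are the frame's x, y, z axes.
In Python, from bench import manip gives the robot as it stands. Calls block until the motion is done:
- manip.move_ptp(position, orientation): joint-space move of the TCP to a pose.
- manip.move_l(position, attitude=None, max_speed=0.15): straight line of the TCP; attitude=None keeps the orientation; max_speed is the mean speed in m/s.
- manip.move_j(angles): joint-space move.
- manip.set_gripper(opening, effort=None): opening from 0.0 (shut) to 1.0 (fully open); effort is the grip in N (None keeps the last); returns when the fingers have stopped.
- manip.dwell(seconds).
- manip.inverse_kinematics(position, orientation): joint angles nearest the present ones, or None.
- manip.grab_frame(name): name is "side" or "top"; returns (picture, depth): 480x640x3 uint8, red, green, blue; 480x640 float32, m along the optical axis (not along the pixel's ray), 0 where there is no reading.
- manip.get_calibration(name): a dict with "camera_matrix" (3x3 intrinsics, pixels), "k1" (the pictures are not rectified: a ray, as slopes to the right and down, at radius r is drawn at 1 + k1 r^2 times it, then the intrinsics apply), "R" (3x3) and "t" (3): a world point X has camera coordinates R X + t. Camera axes: x right, y down, z forward; pixel columns grow to the right and rows downward; lengths in m; the calibration is good to about 2 mm. A picture is of the moment at which its call begins. get_calibration takes no time and is no camera call.
A pose or a line that the arm cannot do raises manip.Unreachable and nothing moves.
- manip.sign_off(): hands the job in; it is judged then, once.
Trained networks look in the newest picture that a camera, given by its name, has taken for a name from the list of things; names that differ only in an ending like _2 or _b are one class to them, and where a whole thing is asked for, a point or a joint stands for the part that bears it (a point fixed in the world has none). Each returns a list of dicts, best first, with "confidence" (0 to 1); they miss things now and then, are a little off and sometimes report something else, mostly with a low value. They report only what shows in the picture. A call takes as long as a camera call. They do not tell look-alikes from the thing itself.
- manip.look_for(camera, name): "at" ([x, y, z] in m, in world coordinates, good to about 4 mm: the middle of the surface that is visible of it).
Readings, each from a call of its own:
- manip.current_time(): time.
- manip.current_qpos(): joint angles.
- manip.current_joint_vel(): joint speeds.
- manip.current_joint_torque(): joint torques, N m.
- manip.current_ee_pos(): TCP position.
- manip.current_tcp_rot(): TCP orientation.
- manip.current_force(): force on the tool from outside, world axes, zero at the start.
- manip.current_ft_torque(): the same for the moment, N m.
- manip.current_grip_width(): opening from 0.0 (shut) to 1.0 (fully open).
- manip.current_grip_force(): force on a finger pad.
Only numpy, scipy, OpenCV 4.12 (cv2) and the standard library are available. Lean on these libraries where they do the work, as an engineer would, in place of code of your own. Each camera call takes 0.05 s, during which the arm holds its last target. There are 200 camera calls.

## Working session

There is one attempt and no reset: what is moved stays moved. The work goes in short steps, each a Python script; the robot and the scene stay as the last script left them, time stands still between calls to the robot, and variables do not carry over. Pictures are saved under pics/ and viewed, at most 10 in all, crops included, and the job is handed in when it is done.

```bash
mkdir -p pics && python3 - <<'E'
from bench import manip
import cv2, numpy as np
for c in ("top","side"):
    p,d=manip.grab_frame(c); cv2.imwrite(f"pics/{c}0.png",p[:,:,::-1]); np.savez(f"{c}0.npz",p=p,d=d)
    for n in ("red_cap","red_box","blue_swing"):
        print(c,n,[(np.round(o["at"],3).tolist(),round(o["confidence"],2)) for o in manip.look_for(c,n)])
    k=manip.get_calibration(c); print({a:np.round(b,3).tolist() for a,b in k.items()})
print(manip.current_time())
E
```

```text
top red_cap [([0.637, 0.186, 0.106], 0.64), ([0.457, 0.132, 0.107], 0.55)]
top red_box [([0.657, 0.17, 0.045], 0.79), ([0.488, 0.115, 0.041], 0.61)]
top blue_swing [([0.528, -0.158, 0.106], 0.78), ([0.47, -0.314, 0.105], 0.73)]
{'camera_matrix': [[584.93, 0.0, 320.982], [0.0, 584.93, 249.066], [0.0, 0.0, 1.0]], 'k1': -0.024, 'R': [[0.139, -0.99, -0.005], [-0.969, -0.135, -0.208], [0.205, 0.034, -0.978]], 't': [-0.123, 0.572, 1.013]}
side red_cap [([0.635, 0.196, 0.106], 0.84), ([0.456, 0.144, 0.107], 0.58)]
side red_box [([0.642, 0.189, 0.046], 0.97), ([0.469, 0.145, 0.047], 0.9)]
side blue_swing [([0.528, -0.148, 0.1], 0.6), ([0.466, -0.313, 0.101], 0.59)]
{'camera_matrix': [[571.396, 0.0, 311.915], [0.0, 571.396, 239.304], [0.0, 0.0, 1.0]], 'k1': -0.144, 'R': [[-0.912, -0.409, 0.022], [-0.262, 0.543, -0.797], [0.314, -0.733, -0.603]], 't': [0.465, 0.238, 0.671]}
0.4
```

View pics/top0.png

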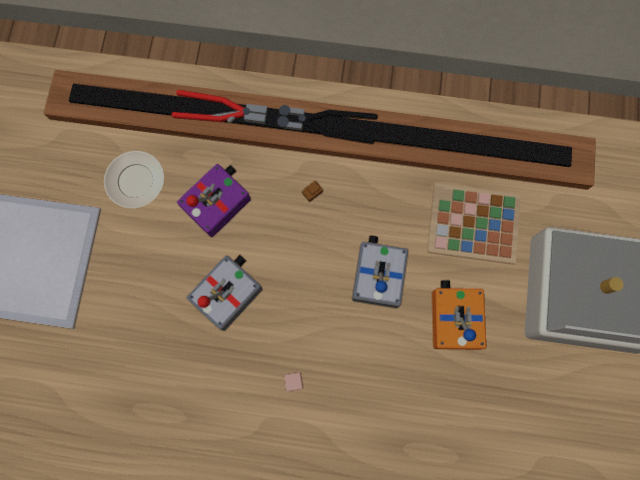

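View pics/side0.png

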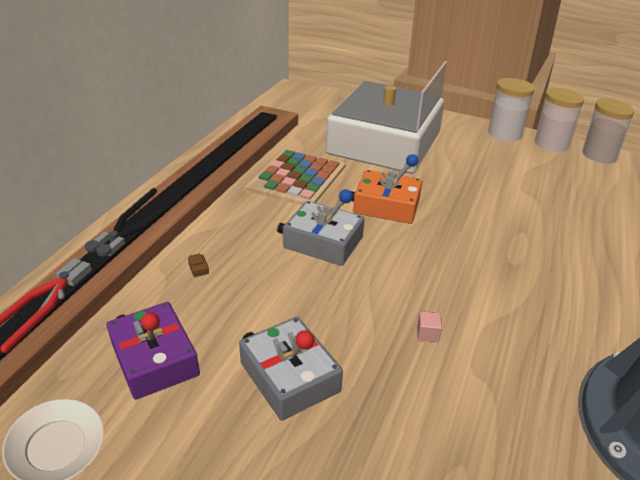

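The top view shows the grey red-capped box around (225,292), with its cap at (204,301) and its green dot at (239,274). The purple decoy is at (213,200). The grey blue-capped box is at (381,275) and the orange decoy at (460,318). I'll fit the box pose and the cap from the depth.

```bash
cat > h.py <<'E'
from bench import manip
import cv2, numpy as np
from scipy.optimize import least_squares
def cloud(c,d):
    k=manip.get_calibration(c); v,u=np.nonzero(d>0)
    r=cv2.undistortPoints(np.stack([u,v],1).astype(float)[:,None],k["camera_matrix"],np.array([k["k1"],0,0,0.]))[:,0]
    z=d[v,u]; X=np.c_[r*z[:,None],z]
    return (X-k["t"])@k["R"],v,u
def capfit(c,p,d,near,rad=.04):
    X,v,u=cloud(c,d); q=p[v,u].astype(int)
    m=(q[:,0]>110)&(q[:,1]<60)&(q[:,2]<60)&(np.linalg.norm(X-near,axis=1)<rad)&(X[:,2]>.065)
    P=X[m]; f=lambda o:np.linalg.norm(P-o,axis=1)-.011
    s=least_squares(f,P.mean(0)-[0,0,.005],loss="soft_l1",f_scale=.001); return s.x,m.sum(),np.abs(s.fun).mean()
E
python3 - <<'E'
from h import *
for c in ("top","side"):
    z=np.load(c+"0.npz"); p,d=z["p"],z["d"]
    print(c,"cap",capfit(c,p,d,np.array([.456,.138,.107])))
    X,v,u=cloud(c,d); q=p[v,u].astype(int)
    near=np.linalg.norm(X[:,:2]-[.475,.13],axis=1)<.085
    m=near&(abs(X[:,2]-.045)<.005)
    P=X[m]; r=cv2.minAreaRect((P[:,:2]*1000).astype(np.float32)); print("box",r,np.median(P[:,2]),m.sum())
    for nm,k in (("green",(q[:,1]>q[:,0]+40)&(q[:,1]>q[:,2]+30)),("white",q.min(1)>205)):
        t=m&k; print(nm,t.sum(),X[t].mean(0))
E
```

```text
top cap (array([0.45509927, 0.1435354 , 0.10278084]), np.int64(84), np.float64(0.0012713422833362648))
box ((482.8092041015625, 124.08344268798828), (90.2236328125, 108.59800720214844), 56.322444915771484) 0.04485067841696097 2416
green 47 [0.51785307 0.1023082  0.04598421]
white 0 [nan nan nan]
side cap (array([0.45713373, 0.14335639, 0.10392008]), np.int64(247), np.float64(0.0006628863574158075))
box ((484.9656066894531, 125.22411346435547), (90.03750610351562, 111.99225616455078), 56.261383056640625) 0.045998006796053585 4273
green 80 [0.51992221 0.10150935 0.04746127]
white 0 [nan nan nan]<stdin>:10: RuntimeWarning: Mean of empty slice.
  ret = um.true_divide(
```

Box centre is (0.484, 0.125) with yaw −0.588, and both cap fits match what that pose predicts within 1–2 mm. Next I check IK along the whole flip.

```bash
cat >> h.py <<'E'
B=np.array([.4845,.1245,0]); yaw=-.5885
xb=np.array([np.cos(yaw),np.sin(yaw),0]); yb=np.array([-np.sin(yaw),np.cos(yaw),0]); zb=np.array([0,0,1.])
def pose(swing,r,s):   # r = grasp-point distance from the axis; tool along the stem
    a=swing-.5; n=np.sin(a)*xb+np.cos(a)*zb
    R=np.c_[np.cross(s*yb,-n),s*yb,-n]
    return B+.04*zb+(r-.019)*n, R
E
python3 - <<'E'
from h import *
for s in (1,-1):
    for sw,r in ((0,.15),(0,.072),(0,.084),(.5,.084),(1,.084),(1,.15)):
        q=manip.inverse_kinematics(*pose(sw,r,s)); print(s,sw,r,None if q is None else np.round(q,2))
E
```

```text
1 0 0.15 [ 0.5   0.25  2.12 -0.76  0.67  0.1 ]
1 0 0.072 [ 0.42  0.42  2.12 -0.96  0.52  0.27]
1 0 0.084 [ 0.43  0.39  2.13 -0.92  0.54  0.24]
1 0.5 0.084 [ 0.16  0.44  1.89 -0.    0.82 -0.82]
1 1 0.084 [-0.02  0.67  1.59  0.27  1.32 -1.12]
1 1 0.15 [-0.04  0.63  1.49  0.25  1.46 -1.11]
-1 0 0.15 None
-1 0 0.072 None
-1 0 0.084 None
-1 0.5 0.084 [ 0.16  0.44  1.89 -0.    0.82  2.32]
-1 1 0.084 [-0.02  0.67  1.59  0.27  1.32  2.02]
-1 1 0.15 [-0.04  0.63  1.49  0.25  1.46  2.03]
```

```bash
python3 - <<'E'
from h import *
manip.move_ptp(*pose(0,.15,1)); manip.set_gripper(.6,40)
p,d=manip.grab_frame("side"); cv2.imwrite("pics/side1.png",p[:,:,::-1])
manip.move_l(pose(0,.072,1)[0],max_speed=.08)
print("at",manip.current_ee_pos(),pose(0,.072,1)[0],manip.current_force())
manip.set_gripper(0.,40)
print("grip",manip.current_grip_width(),manip.current_grip_force(),manip.current_force())
manip.move_l(pose(0,.085,1)[0],max_speed=.04)
print("pull",manip.current_grip_width(),manip.current_grip_force(),manip.current_force(),manip.current_time())
p,d=manip.grab_frame("side"); cv2.imwrite("pics/side2.png",cv2.resize(p[220:440,180:420,::-1],None,fx=2.5,fy=2.5))
np.savez("side2.npz",p=p,d=d)
E
```

```text
at [0.46342295 0.1387508  0.08678473] [0.46336499 0.1386052  0.08651188] [-0.52144352  0.23997736 -0.12776496]
grip 0.23238649427790287 38.84250462055206 [-2.10941402  3.31888107  6.08820445]
pull 0.22611255003361613 39.19193744659424 [ 3.0909879   0.06626138 -2.79253212] 4.6
```

View pics/side2.png

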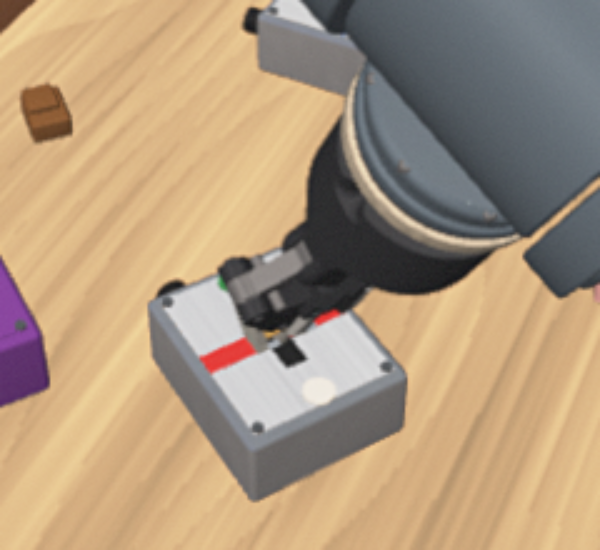

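The picture shows the gripper closed on the cap, with the cap hidden at about (270,320) in the crop. The force of about 3.7 N inward along the stem fits a drawn spring. I'll flip in small steps and check the forces.

```bash
python3 - <<'E'
from h import *
for sw in np.linspace(.2,1,5):
    manip.move_l(*pose(sw,.086,1),max_speed=.05)
    f=manip.current_force(); n=np.sin(sw-.5)*xb+np.cos(sw-.5)*zb; t=np.cos(sw-.5)*xb-np.sin(sw-.5)*zb
    print(round(sw,2),"radial,tang,y",np.round([f@n,f@t,f@yb],2),round(manip.current_grip_width(),3),round(manip.current_time(),2))
    if np.linalg.norm(f)>20: break
E
```

```text
0.2 radial,tang,y [-3.47 -0.05  2.57] 0.23 5.27
0.4 radial,tang,y [-4.25  0.44  2.92] 0.224 5.78
0.6 radial,tang,y [-4.44  0.92  3.51] 0.229 6.19
0.8 radial,tang,y [-4.54 -0.07  3.01] 0.227 6.61
1.0 radial,tang,y [-4.17  0.49  1.34] 0.23 7.03
```

Forces stayed low through the flip. Now lower it into the lock, release, back off and check.

```bash
python3 - <<'E'
from h import *
manip.move_l(pose(1,.073,1)[0],max_speed=.04); manip.dwell(.2)
print("seated",manip.current_force(),manip.current_grip_width())
manip.set_gripper(.6); manip.dwell(.3)
manip.move_l(pose(1,.16,1)[0],max_speed=.08)
q=manip.current_qpos(); manip.move_j([q[0]+.6,q[1]-.35,*q[2:]])
for c in ("top","side"):
    p,d=manip.grab_frame(c); 
    try: print(c,capfit(c,p,d,B+[.03,-.02,.103],.05))
    except Exception as e: print(c,e)
    cv2.imwrite(f"pics/{c}3.png",p[:,:,::-1])
print("expected",B+.04*zb+.072*(np.sin(.5)*xb+np.cos(.5)*zb),manip.current_time(),manip.current_force())
E
```

```text
seated [2.24370297 0.15025361 2.13620938] 0.22985278529028536
top (array([0.51138004, 0.1053593 , 0.10258234]), np.int64(81), np.float64(0.0010315418584013946))
side (array([0.51458922, 0.10601657, 0.1035902 ]), np.int64(66), np.float64(0.0005400242757255427))
expected [0.51321172 0.10533822 0.10318594] 11.1583 [ 0.43929511 -0.06652603  0.80399667]
```

View pics/side3.png

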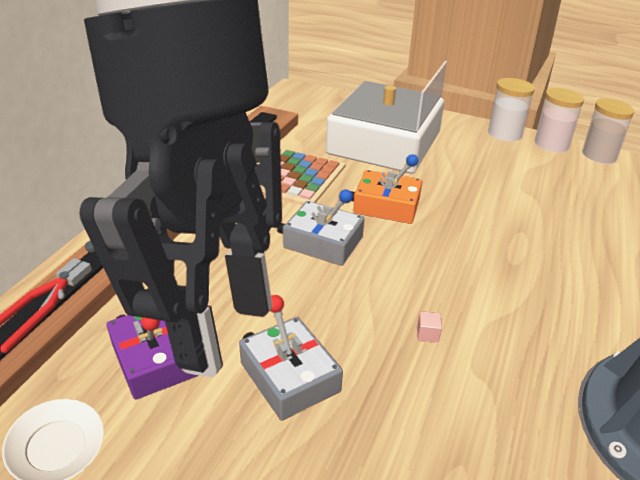

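The red cap, at (276,303), leans to the green dot and sits within 2 mm of the seated position. The blue toggle at (346,196) is unmoved. The arm should be clear, so I'll check its height and then hand in.

```bash
python3 - <<'E'
from h import *
e=manip.current_ee_pos(); print(e)
if e[2]>.14: print(manip.sign_off())
E
```

```text
[0.39766469 0.37641021 0.35191905]
the job is handed in; nothing more can be done
None
```

The red toggle is flipped to the green-dot side, drawn back into its lock and released; the blue toggle looks unmoved, and the job was handed in after about 11 s of the 34 s allowed.

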